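# Fit the U-bolt over the pipe

## Task

Two U-bolts lean on small wooden rests. Take the one that fits the pipe, straddle the pipe with it and pass both its legs down through the two holes of the bracket under the pipe until it sits fully home, its bow resting on the pipe, upright; then let go. Leave the other U-bolt, the loose spanner and the loose gear wheel where they are.

Things in the scene. Friction and masses are not known exactly. Their poses are not given: they have to be found in the camera images.
- ubolt_wide_centre (a point): Centre of the wide U-bolt, the one that fits: 9 mm steel bar, 97 mm high, 62 mm wide over the legs (44 inside, leg axes 53 apart), half-round bow, round leg ends. Point midway between the legs, 48.5 mm from leg ends and bow top. z along the legs towards the bow, y from leg to leg. Starts leaning 25 degrees from vertical, bow up and away from the robot; lifts off its rest along its own z.
- ubolt_narrow_centre (a point): Centre of the narrow U-bolt, too narrow for the pipe (46 mm wide over its legs, 28 mm inside); same bar, height and axes, on an identical rest. Leave it there. Which rest stands left or right varies.
- rest_wide: Fixed wooden rest of the wide U-bolt, 110 x 86 mm; origin at the centre of its underside. The leg ends stand on a leaning ledge about 50 mm above the bench. Behind the U-bolt a 20 mm wide tongue, as tall as it, rises between the legs, and an 80 mm wide cross bar reaches 18 mm up the legs; above that the outer sides of the legs are free.
- pipe_stand: Fixed pipe stand, base 190 x 100 x 12 mm; origin at the centre of its underside on the bench, z up. A horizontal steel pipe, 40 mm diameter, 210 mm long, runs along the stand's x, its axis 109 mm above the origin, held at both ends (from 67 mm either side outwards, up to 134 mm high). With the U-bolt home its leg ends are 41 mm, its centre 89.5 mm above the bench.
- pipe_middle (a point): Middle of the pipe, on its axis (axes as the stand). Below it a steel bridge bracket: plate 90 (x) x 90 (y) x 8 mm, top 34 mm below this point, with two 12 mm through holes 26.5 mm either side in y, space beneath. The bracket was slid along the pipe by hand: both holes lie at one same x, anywhere within 20 mm of this point, which is not measured: see it or feel for it.
- spanner_centre (a point): Centre of a loose combination spanner, 207 x 40 x 8 mm, flat on the bench, long along its y. Leave it.
- cog_centre (a point): Centre of a loose gear wheel, 80 mm in diameter, 27 mm high, flat on the bench. Leave it.
Not all that is in view belongs to the job. Leave any blue look-alike of the part that bears ubolt_wide_centre alone.

How it is judged:
By the outcome, as a careful person would: the job done as asked, in the order asked, and still so for the second after the job is handed in, with the robot touching nothing.
It also fails if it takes over 64 s, if anything falls off the work surface, if the arm or the gripper's body presses on something with over 40 N, if the wrist force passes 120 N, or if a joint passes its speed limit or range.

## Robot

A 6-joint arm with a two-finger parallel gripper is mounted at the origin on a cart in front of the work surface, level with it; the furniture and walls round the work are solid. World frame = base frame: x ahead of the robot, y to its left, z up, the work surface at z = 0. Lengths are in m, angles in rad, forces in N, time in s.
With the tool pointing down it reaches from about 0.425 to 0.925 m from the base axis. Payload 12.5 kg.
Tool frame: the origin (TCP) lies at the very end of the fingers, on their centre line; the grasp point (between the pads) lies 19 mm behind it (robot.grip_point_offset is the z of the grasp point in the tool frame, in m); z points along the fingers, y is the direction in which the jaws open and shut (so a half turn about z gives the same grasp; the last joint's range is limited). The gripper opens to 85 mm and grips with 20 to 120 N. Pads are 22 mm wide; open, the fingers measure 114 mm over their backs; the gripper's body (76 mm by 85 mm) begins 54 mm behind the grasp point. The pads swing forward as they close: fully open they stand 13 mm farther back than shut.
Start: joints at [-0.106, 0.491, 1.559, -0, 1.092, -0.106], TCP at [0.625, 0, 0.199] pointing down, gripper open.
Joint ranges: [-3.1, 3.1], [-0.84, 2.19], [0.05, 2.79], [-1.13, 4.28], [0.06, 2.93], [-2.69, 2.69]. Speed limits (rad/s): [2.22, 2.22, 2.79, 3.14, 3.14, 3.14].

## Interface

Orientations are given as a rotation vector (axis times angle).
In Python, from station import robot, optics gives the robot as it stands.
- The arm moves only by the shell command python3 -m handwheel 'ROWS'. ROWS is a JSON object of lists of equal length, an entry for each row: "dr": the turn, a rotation vector about the tool's x, y, z in degrees, a list of three; "linear": the shift along the tool's x, y, z in mm, a list of three; "gripper": the finger opening in mm, from 0 to 85.4. A call has 1 to 12 rows; each row shifts and turns the commanded pose from where the row before left it, along the tool's axes as they then stand; what a row does not reach is not made up. A row lasts 1/8 s, in which the tool goes at most 62.5 mm and 10.7 degrees, less where a joint would pass 70% of its speed; a pose out of reach is approached as far as the arm can. A call with a gripper value outside its range is refused whole. The fingers move at their own pace and stop on an object; the grip force is fixed at half the most. Time passes only in rows, so rows that do not move let the fingers close. It gives the time, the measured TCP pose, the force and the opening at its end, in the units of the state.
- robot.get_obs(): the state, without advancing time (a new reading comes with each control period).
- optics.camera(name): name is "side" or "top" or "wrist"; returns a dict with "img" (420x560x3 uint8, red, green, blue), "camera_matrix" (3x3 intrinsics, pixels), "dist_coeffs" ([k1, k2, p1, p2, k3] as OpenCV has them; the pictures are not rectified), "origin" and "attitude" of the camera in the world; the wrist camera has in their place "tool_from_camera" (4x4, takes a point from camera to tool coordinates, whose origin is the TCP and whose axes are the flange's). Camera axes: x right, y down, z forward; pixel columns grow to the right and rows downward; lengths in m; the calibration is good to about 2 mm. A picture is of the moment at which its call begins: read the wrist's pose just before it. There is no depth.
- robot.close_job(): hands the job in, once; it reports no verdict.
The state is a dict: "time": time; "joint_positions": joint angles; "qd": joint speeds; "tau": joint torques, N m; "ee_pos": TCP position; "ee_rot": TCP orientation; "contact_force": force on the tool from outside, world axes, zero at the start; "wrist_torque": the same for the moment, N m; "finger_gap": opening from 0.0 (shut) to 1.0 (fully open).
Only numpy, scipy, OpenCV 4.12 (cv2) and the standard library are available. Lean on these libraries where they do the work, as an engineer would, in place of code of your own. Each camera call takes 0.05 s, during which the arm holds its last target.

## Working session

There is one attempt and no reset: what is moved stays moved. The work goes in short steps, Python scripts to look and compute and a shell command to move; the robot and the scene stay as the last step left them, time stands still between calls to the robot, and variables do not carry over. Pictures are saved under pics/ and viewed, and the job is handed in when it is done.

```bash
ls; mkdir -p pics
python3 - <<'E'
from station import robot, optics
import cv2
print(robot.get_obs(), robot.grip_point_offset)
for n in ["side","top","wrist"]:
    c=optics.camera(n); cv2.imwrite(f"pics/{n}0.png",c["img"][:,:,::-1])
    print(n,{k:v for k,v in c.items() if k!="img"})
E
```

```text
pics
{'time': 0.0, 'joint_positions': array([-1.05605597e-01,  4.91583959e-01,  1.55945863e+00,  1.94636838e-05,
        1.09168597e+00, -1.05603456e-01]), 'qd': array([ 0.00055918,  0.00127804,  0.00066518, -0.00041438, -0.00035848,
       -0.00024789]), 'tau': array([-2.53899279e-04, -6.18447447e+01, -2.61596632e+01, -1.41405640e-04,
        4.01603000e-03, -9.44706159e-06]), 'ee_pos': array([6.24738582e-01, 5.19271361e-05, 1.98509437e-01]), 'ee_rot': array([-2.22082135e+00, -2.22079665e+00,  1.10024488e-03]), 'contact_force': array([ 0.76714121, -0.47174501, -0.75472282]), 'wrist_torque': array([ 0.03878597, -0.0184796 ,  0.03429044]), 'finger_gap': 1.0023923157618246} -0.0187
side {'camera_matrix': array([[491.77779325,   0.        , 278.08007703],
       [  0.        , 491.77779325, 202.08932294],
       [  0.        ,   0.        ,   1.        ]]), 'dist_coeffs': array([-0.10894209,  0.        ,  0.        ,  0.        ,  0.        ]), 'origin': array([0.09445015, 0.83063593, 0.77259402]), 'attitude': array([-0.6900268 ,  2.542589  , -1.26287765])}
top {'camera_matrix': array([
[... 281 characters left out ...]
6274662]), 'attitude': array([-2.13694127,  2.16710255, -0.164381  ])}
wrist {'camera_matrix': array([[339.74294334,   0.        , 279.44486075],
       [  0.        , 339.74294334, 205.66227663],
       [  0.        ,   0.        ,   1.        ]]), 'dist_coeffs': array([-0.02441573,  0.        ,  0.        ,  0.        ,  0.        ]), 'tool_from_camera': array([[-1.28139994e-03, -9.65484720e-01, -2.60456549e-01,
         6.44874452e-02],
       [ 9.99998694e-01, -9.80751607e-04, -1.28427400e-03,
         7.02851874e-04],
       [ 9.84503745e-04, -2.60457854e-01,  9.65484716e-01,
        -1.74437608e-01],
       [ 0.00000000e+00,  0.00000000e+00,  0.00000000e+00,
         1.00000000e+00]])}
```

View pics/side0.png

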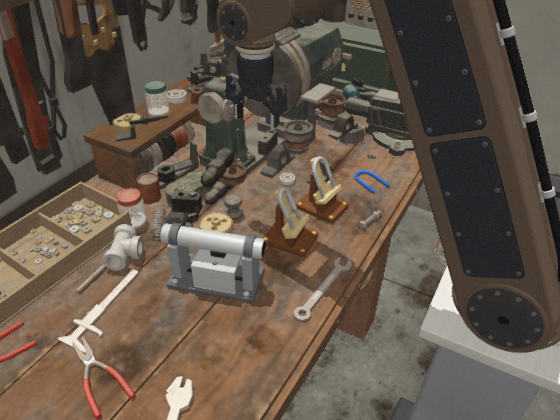

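View pics/top0.png

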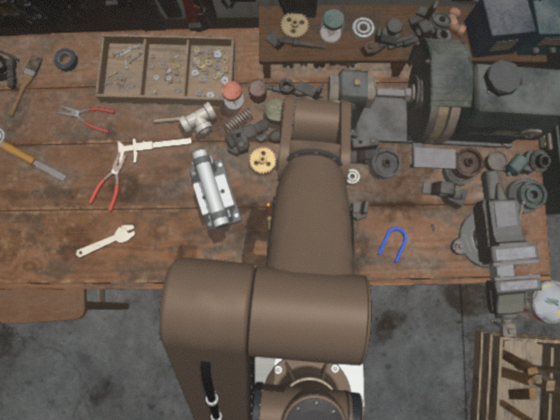

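View pics/wrist0.png

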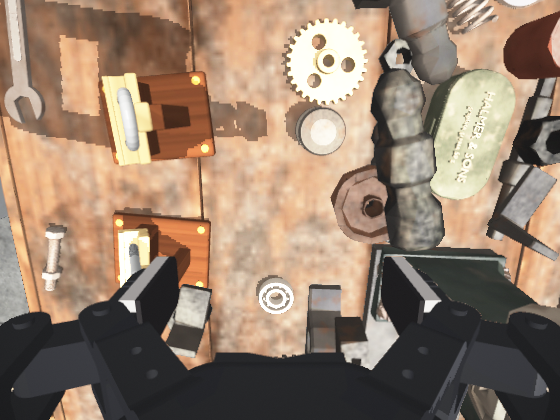

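```bash
cat > h.py <<'E'
from station import robot, optics
import numpy as np, cv2
from scipy.spatial.transform import Rotation as R
def snap(n,fn=None):
    o=robot.get_obs(); c=optics.camera(n)
    if n=="wrist":
        T=np.eye(4);T[:3,:3]=R.from_rotvec(o["ee_rot"]).as_matrix();T[:3,3]=o["ee_pos"]
        c["T"]=T@np.array(c["tool_from_camera"])
    else:
        T=np.eye(4);T[:3,:3]=R.from_rotvec(c["attitude"]).as_matrix();T[:3,3]=c["origin"]; c["T"]=T
    if fn:
        cv2.imwrite(f"pics/{fn}.png",c["img"][:,:,::-1]); np.savez(f"pics/{fn}.npz",T=c["T"],K=c["camera_matrix"],D=c["dist_coeffs"])
    return c
def load(fn):
    d=np.load(f"pics/{fn}.npz"); return dict(T=d["T"],camera_matrix=d["K"],dist_coeffs=d["D"],img=cv2.imread(f"pics/{fn}.png")[:,:,::-1])
def rays(c,px):
    p=cv2.undistortPoints(np.array(px,float).reshape(-1,1,2),c["camera_matrix"],c["dist_coeffs"]).reshape(-1,2)
    d=np.c_[p,np.ones(len(p))]@c["T"][:3,:3].T
    return c["T"][:3,3],d/np.linalg.norm(d,axis=1)[:,None]
def onz(c,px,z):
    o,d=rays(c,px); return o+d*((z-o[2])/d[:,2])[:,None]
def tri(obs):  # [(cam,px),...]
    A=np.zeros((3,3));b=np.zeros(3);L=[]
    for c,px in obs:
        o,d=rays(c,[px]);P=np.eye(3)-np.outer(d[0],d[0]);A+=P;b+=P@o;L.append((o,d[0]))
    x=np.linalg.solve(A,b)
    return x,[np.linalg.norm(np.cross(x-o,d))*1000 for o,d in L]
def proj(c,X):
    Ti=np.linalg.inv(c["T"]); r=cv2.Rodrigues(Ti[:3,:3])[0]
    return cv2.projectPoints(np.array(X,float).reshape(-1,3),r,Ti[:3,3],c["camera_matrix"],c["dist_coeffs"])[0].reshape(-1,2)
def crop(c,x0,y0,x1,y1,s,fn):
    cv2.imwrite(f"pics/{fn}.png",cv2.resize(c["img"][y0:y1,x0:x1,::-1],None,fx=s,fy=s,interpolation=cv2.INTER_CUBIC))
E
python3 - <<'E'
from h import *
w=snap("wrist","w0"); s=snap("side","s0")
print(onz(w,[(122,92),(133,160),(127,243)],0.14))
crop(s,250,140,410,260,5,"s0c")
crop(s,150,210,350,330,4,"s0p")
E
```

```text
[[ 0.52176474  0.07910932  0.14      ]
 [ 0.52418866  0.03435047  0.14      ]
 [ 0.51275903 -0.02675965  0.14      ]]
```

View pics/s0c.png

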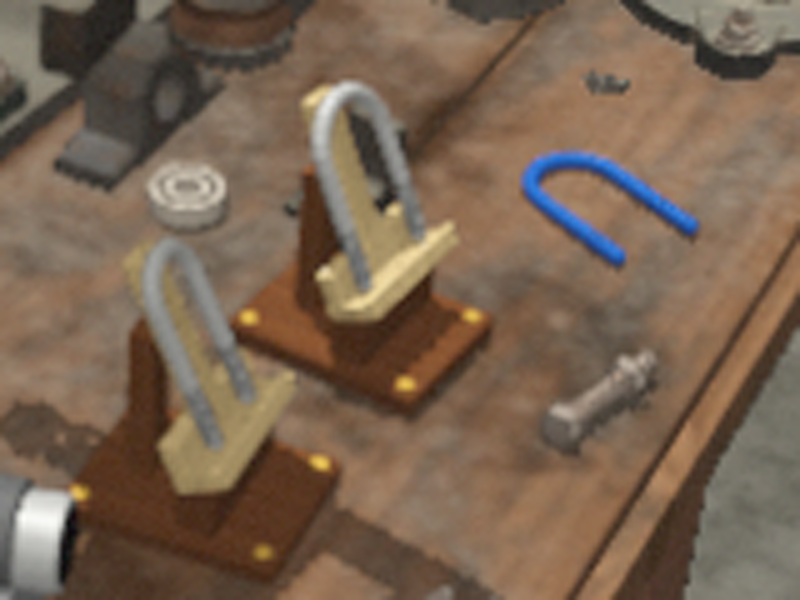

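View pics/s0p.png

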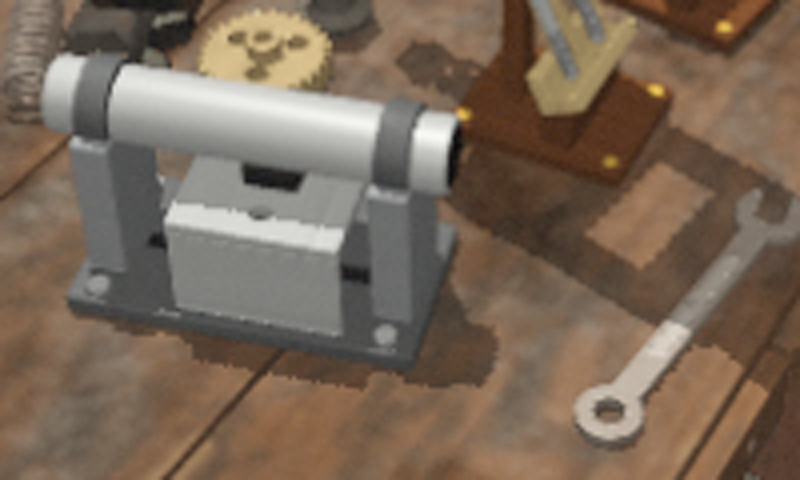

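```bash
python3 -m handwheel '{"linear":[[-30,-45,-30],[-30,-45,-30],[0,0,0],[0,0,0]],"dr":[[0,0,0],[0,0,0],[0,0,0],[0,0,0]],"gripper":[85,85,85,85]}'
python3 - <<'E'
from h import *
w=snap("wrist","w1"); print(robot.get_obs()["qd"].round(3))
E
```

```text
time: 0.75
ee_pos: [0.5352, -0.06, 0.2591]
ee_rot: [2.222, 2.221, 0.001]
contact_force: [-0.1, 0.2, 0.7]
finger_gap: 0.992
[ 0.009  0.014 -0.001  0.001  0.001 -0.   ]
```

View pics/w1.png

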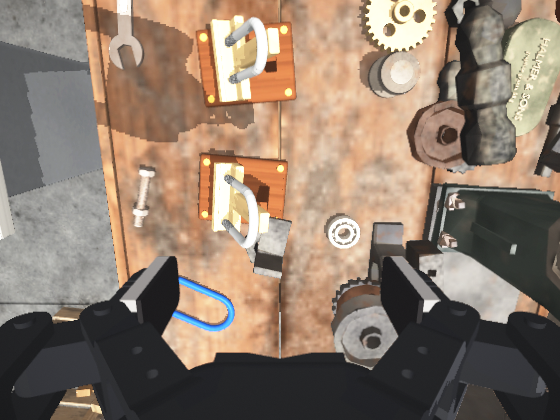

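Run:
```python
from h import *
w=load("w1"); crop(w,180,0,310,130,4.5,"w1a"); crop(w,180,140,310,290,4,"w1b")
```

```text
(no output)
```

View pics/w1a.png

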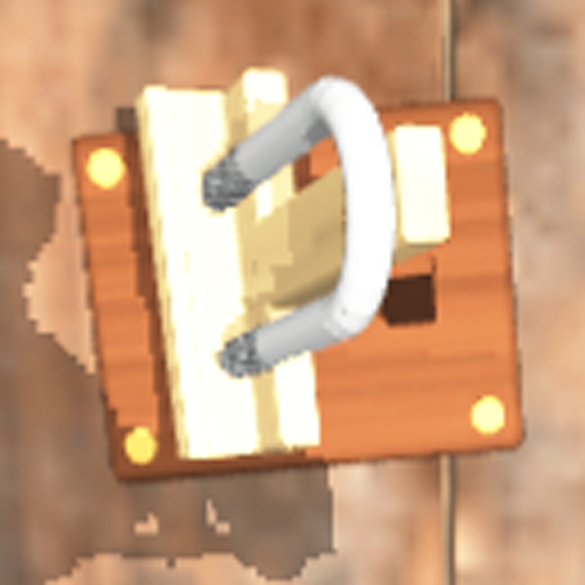

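View pics/w1b.png

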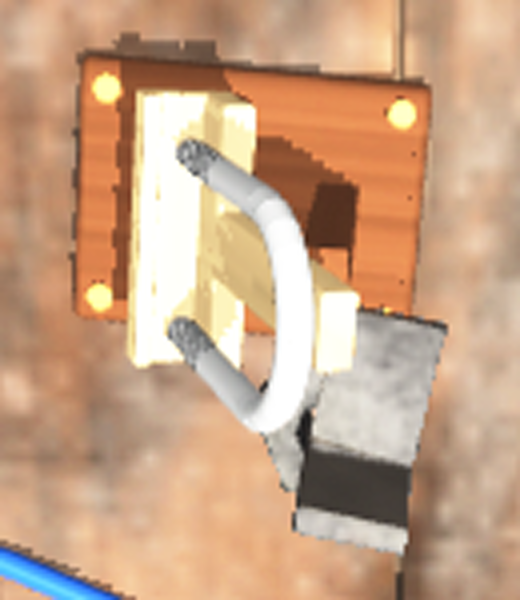

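Run:
```python
from h import *
w=load("w1"); s=load("s0")
q=lambda x,y:(180+x/4,140+y/4); p=lambda x,y:(250+x/5,140+y/5)
a=tri([(w,q(192,155)),(s,p(362,289))]); b=tri([(w,q(184,335)),(s,p(418,236))])
print(a,b,np.linalg.norm(a[0]-b[0]))
a2=onz(w,[q(192,155),q(184,335)],.055);print(a2,np.linalg.norm(a2[0]-a2[1]))
r=lambda x,y:(180+x/4.5,y/4.5)
a2=onz(w,[r(222,188),r(242,357)],.055);print(a2,np.linalg.norm(a2[0]-a2[1]))
# rest bolts/corners on rest b: base corners (plate top height unknown ~ .012)
print(onz(w,[q(85,55),q(430,85),q(75,310)],.0))
# bow outer silhouette top in both
print(tri([(w,q(300,290)),(s,p(352,83))]))
```

```text
(array([ 0.47678678, -0.06696064,  0.04812828]), [np.float64(0.5177049704616998), np.float64(0.5177049704616873)]) (array([ 0.47198405, -0.12139964,  0.0485429 ]), [np.float64(0.23975485322054013), np.float64(0.23975485322038376)]) 0.05465202026603764
[[ 0.47740695 -0.06597728  0.055     ]
 [ 0.47285948 -0.11943991  0.055     ]] 0.05365567912247754
[[0.48437333 0.0768069  0.055     ]
 [0.48770123 0.04020947 0.055     ]] 0.03674843474250099
[[ 0.43614582 -0.04388082  0.        ]
 [ 0.54586442 -0.05369546  0.        ]
 [ 0.42760976 -0.12863213  0.        ]]
(array([ 0.50708605, -0.08378658,  0.14672513]), [np.float64(8.266909948889937), np.float64(8.26690994888981)])
```

Run:
```python
from h import *
t=snap("top","t1"); s=load("s0")
print(onz(t,[(201,155),(226,222)],.109)); print(onz(s,[(163,236),(265,248)],.109))
print(onz(s,[(150+260/4,210+212/4)],.075))
crop(t,170,130,270,240,5,"t1c")
```

```text
[[0.66039414 0.27869727 0.109     ]
 [0.47688876 0.21027766 0.109     ]]
[[0.66743083 0.29376959 0.109     ]
 [0.46996869 0.21723104 0.109     ]]
[[0.55256393 0.27551026 0.075     ]]
```

View pics/t1c.png

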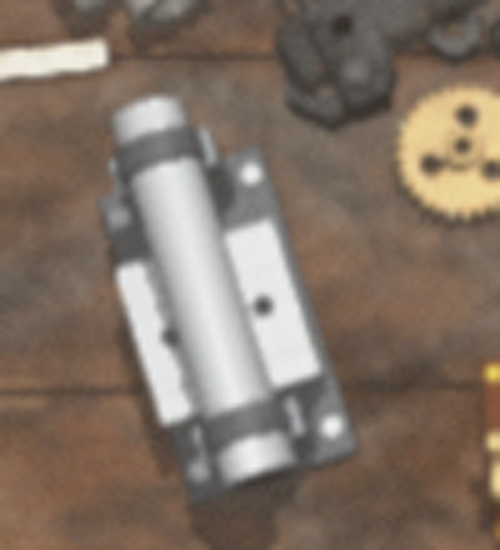

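```bash
python3 -m handwheel '{"linear":[[40,8,-4],[40,8,-4],[40,8,-4],[40,8,-4],[40,8,-4],[40,8,-4],[40,8,-4],[40,8,-4]],"dr":[[0,0,0],[0,0,0],[0,0,0],[0,0,0],[0,0,0],[0,0,0],[0,0,0],[0,0,0]],"gripper":[85,85,85,85,85,85,85,85]}'; python3 -m handwheel '{"linear":[[0,0,0],[0,0,0],[0,0,0],[0,0,0],[0,0,0],[0,0,0],[0,0,0],[0,0,0],[0,0,0],[0,0,0],[0,0,0],[0,0,0]],"dr":[[0,0,-10],[0,0,-10],[0,0,-10],[0,0,-10],[0,0,-10],[0,0,-10],[0,0,-10],[0,0,-10],[0,0,-10],[0,0,-10],[0,0,-10],[0,0,0]],"gripper":[85,85,85,85,85,85,85,85,85,85,85,85]}'
python3 - <<'E'
from h import *
w=snap("wrist","w2"); o=robot.get_obs();print(o["joint_positions"].round(3),R.from_rotvec(o["ee_rot"]).as_matrix().round(3))
E
```

```text
time: 1.85
ee_pos: [0.5992, 0.2624, 0.2899]
ee_rot: [-2.22, -2.222, 0.002]
contact_force: [-0.1, -0.2, 0.2]
finger_gap: 0.996
time: 3.35
ee_pos: [0.599, 0.2608, 0.2899]
ee_rot: [0.545, -3.092, 0.0]
contact_force: [-0.1, 0.7, 0.3]
finger_gap: 0.997
[ 0.309  0.465  1.357  0.     1.321 -1.607] [[-0.941 -0.339 -0.001]
 [-0.339  0.941 -0.   ]
 [ 0.001  0.    -1.   ]]
```

View pics/w2.png

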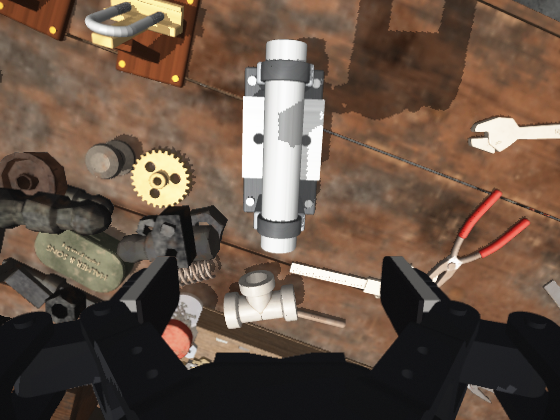

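Run:
```python
from h import *
w=load("w2"); crop(w,235,30,335,260,2.6,"w2c"); crop(w,240,110,330,165,8,"w2h")
```

```text
(no output)
```

View pics/w2c.png

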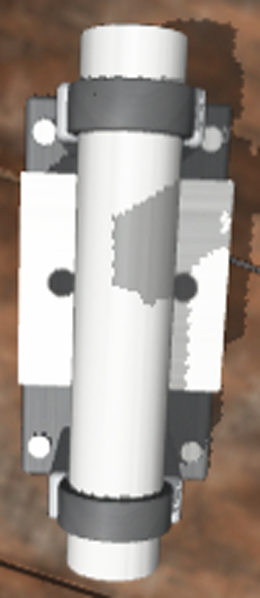

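View pics/w2h.png

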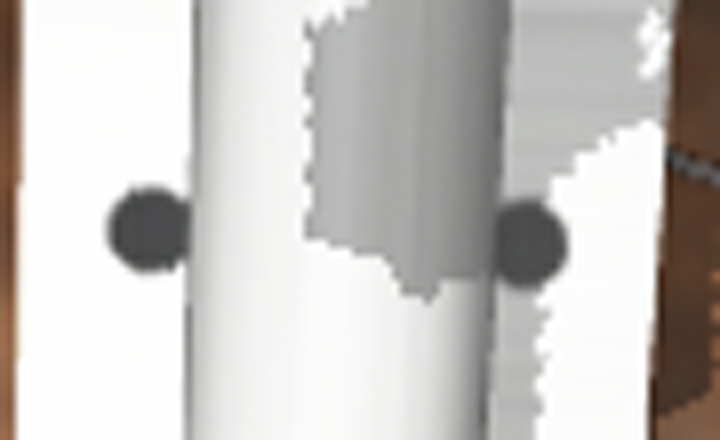

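Run:
```python
from h import *
w=load("w2"); t=load("t1"); s=load("s0")
L=(240+150/8-.5+.5/8,110+228.5/8-.5);Rr=(240+523/8-.5,110+244/8-.5)
h=onz(w,[L,Rr],.075); print(h,np.linalg.norm(h[0]-h[1]),h.mean(0)); d=h[1]-h[0]
print("yaw of y",np.degrees(np.arctan2(-d[0],d[1])))
# left in wrist image= -y_t side -> lower y ; top px
tR=(170+263/5-.4,130+305/5-.4); tL=(170+170/5-.4,130+337/5-.4)
print(onz(t,[tR,tL],.075)); print(tri([(w,L),(t,tR)]),tri([(w,Rr),(t,tL),(s,(150+260/4-.4,210+212/4-.4))]), tri([(w,Rr),(s,(150+260/4-.4,210+212/4-.4))]))
# pipe edges: tangent planes
q=lambda x,y:(235+x/2.6-.4,30+y/2.6-.4)
for nm,A,B in [("L",(80,180),(72,470)),("R",(182,140),(165,480))]:
    o,dd=rays(w,[q(*A),q(*B)]); n=np.cross(dd[0],dd[1]); print(nm,n/np.linalg.norm(n))
    globals()[nm]=n/np.linalg.norm(n)
ax=np.cross(globals()["L"],n/np.linalg.norm(n)); ax/=np.linalg.norm(ax); print("axis",ax,np.degrees(np.arctan2(ax[1],ax[0])))
# plate corners z=.075
print(onz(w,[q(22,172),q(235,180),q(18,385),q(220,391)],.075))
# base corner bolts (top ~ .012+)
b=onz(w,[q(44,132),q(211,138),q(40,446),q(193,452)],.014);print(b,b.mean(0))
```

```text
[[0.56969861 0.22321132 0.075     ]
 [0.55382298 0.27334525 0.075     ]] 0.05258751411793163 [0.5617608  0.24827829 0.075     ]
yaw of y 17.5711380321004
[[0.56770379 0.22460732 0.075     ]
 [0.55057036 0.27570588 0.075     ]]
(array([0.56863781, 0.22389635, 0.07552631]), [np.float64(1.212216755460265), np.float64(1.2122167554602539)]) (array([0.55271605, 0.27477563, 0.0750212 ]), [np.float64(1.8075672512206467), np.float64(2.3312095286921646), np.float64(1.1457278997757685)]) (array([0.55429176, 0.2737542 , 0.07376851]), [np.float64(0.5116863181959529), np.float64(0.5116863181956541)])
L [ 0.30326537 -0.95198339  0.04192548]
R [ 0.30740453 -0.94925854 -0.06641295]
axis [0.95133537 0.30499748 0.0440176 ] 17.775815281066517
[[0.53222425 0.19260476 0.075     ]
 [0.50465778 0.27814724 0.075     ]
 [0.61912442 0.21962619 0.075     ]
 [0.59091839 0.30544138 0.075     ]]
[[0.51012668 0.18971667 0.014     ]
 [0.48525281 0.26640925 0.014     ]
 [0.6586844  0.23791555 0.014     ]
 [0.63431148 0.31473158 0.014     ]] [0.57209384 0.25219326 0.014     ]
```

```bash
cat >> h.py <<'E'
def uframe(yaw,lean):
    return (R.from_euler('z',yaw,degrees=True)*R.from_euler('y',lean,degrees=True)).as_matrix() # cols ux,uy,uz
def toolR(U): return np.c_[-U[:,0],U[:,1],-U[:,2]]
def plan(Rt,p):
    o=robot.get_obs(); Rc=R.from_rotvec(o["ee_rot"]).as_matrix()
    print("dr(tool now)",np.degrees(R.from_matrix(Rc.T@Rt).as_rotvec()).round(2)," linear after turn",(Rt.T@(np.array(p)-o["ee_pos"])*1000).round(1)," linear in current axes",(Rc.T@(np.array(p)-o["ee_pos"])*1000).round(1))
E
python3 - <<'E'
from h import *
U=uframe(-5.1,25); print(U.round(3)); c=np.array([.495,-.096,.094])
plan(toolR(U),c-.01*U[:,2]+.13*U[:,2])
E
```

```text
[[ 0.903  0.089  0.421]
 [-0.081  0.996 -0.038]
 [-0.423  0.     0.906]]
dr(tool now) [-5.45 24.53 24.52]  linear after turn [ -17.7 -364.5   88.1]  linear in current axes [ 172.7 -321.7   87.5]
```

```bash
python3 -m handwheel '{"linear":[[0,0,0],[0,0,0],[0,0,0],[0,0,0],[-2.5,-52,4],[-2.5,-52,4],[-2.5,-52,4],[-2.5,-52,14],[-2.5,-52,19],[-2.5,-52,20],[-2.7,-52.5,23],[0,0,0]],"dr":[[-1.36,6.13,6.13],[-1.36,6.13,6.13],[-1.36,6.13,6.13],[-1.37,6.14,6.13],[0,0,0],[0,0,0],[0,0,0],[0,0,0],[0,0,0],[0,0,0],[0,0,0],[0,0,0]],"gripper":[85,85,85,85,85,85,85,85,85,85,85,85]}'
python3 - <<'E'
from h import *
w=snap("wrist","w3"); o=robot.get_obs();print(o["joint_positions"].round(3),R.from_rotvec(o["ee_rot"]).as_matrix().round(3))
E
```

```text
time: 4.9
ee_pos: [0.5457, -0.1039, 0.2018]
ee_rot: [-0.126, -2.701, -0.027]
contact_force: [0.7, 0.8, -0.4]
finger_gap: 0.995
[-0.266  0.588  1.446 -0.074  1.539 -1.726] [[-0.902  0.091 -0.421]
 [ 0.083  0.996  0.038]
 [ 0.423 -0.001 -0.906]]
```

View pics/w3.png

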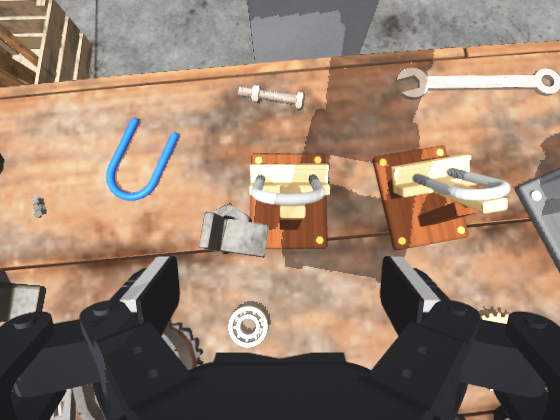

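Run:
```python
from h import *
w=load("w3"); crop(w,240,145,340,255,5,"w3c")
```

```text
(no output)
```

View pics/w3c.png

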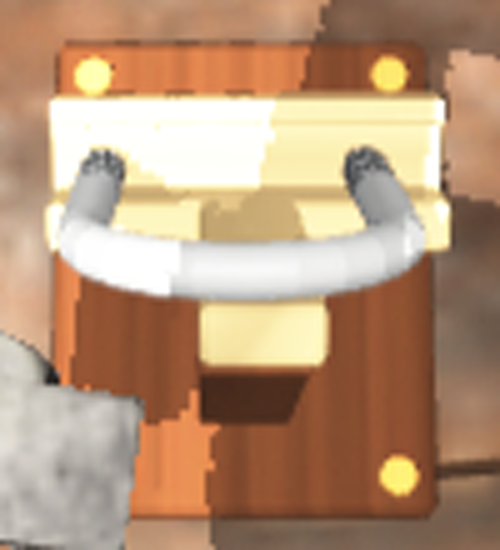

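Run:
```python
from h import *
w=load("w1"); s=load("s0"); v=load("w3")
q=lambda x,y:(180+x/4-.4,140+y/4-.4); p=lambda x,y:(250+x/5-.4,140+y/5-.4); r=lambda x,y:(240+x/5-.4,145+y/5-.4)
# +y leg: in w3 image right
a=tri([(w,q(192,155)),(v,r(366,158))]);b=tri([(w,q(184,335)),(v,r(103,158))])
print(a,b,np.linalg.norm(a[0]-b[0]))
a=tri([(w,q(192,155)),(v,r(366,158)),(s,p(362,289))]);b=tri([(w,q(184,335)),(v,r(103,158)),(s,p(418,236))])
print(a,b)
t=tri([(w,q(297,310)),(v,r(242,271))]); print("bow",t)
m=(a[0]+b[0])/2; print("mid",m,"axis",t[0]-m,np.linalg.norm(t[0]-m))
U=uframe(-5.1,25)
# plane of U fit: intersect rays with y-z plane thru m
c=m+.0485*U[:,2]
for cc,pp in [(w,q(297,310)),(v,r(242,271)),(v,r(366,158)),(v,r(103,158)),(w,q(192,155)),(w,q(184,335)),(v,r(60,225)),(v,r(425,225))]:
    o,d=rays(cc,[pp]); n=U[:,0]; X=o+d[0]*((m-o)@n/(d[0]@n)); print(((X-m)@U*1000).round(1))
print(c)
# rest base corners (z=0 + edge), screws
sc=onz(v,[r(92,76),r(389,73),r(398,475)],.012);print(sc)
```

```text
(array([ 0.47683189, -0.06507825,  0.05881296]), [np.float64(0.7646652370838688), np.float64(0.7646652370838543)]) (array([ 0.4726723 , -0.11720213,  0.06145248]), [np.float64(0.863768276946952), np.float64(0.8637682769469388)]) 0.0523561705086155
(array([ 0.47599766, -0.06478906,  0.05174833]), [np.float64(1.400399424246793), np.float64(1.7188937763947623), np.float64(1.625963147013412)]) (array([ 0.47117643, -0.1182782 ,  0.05283768]), [np.float64(1.6028204342480248), np.float64(1.7226454478538453), np.float64(1.2475695076799336)])
bow (array([ 0.50885868, -0.09405191,  0.11335649]), [np.float64(1.559530992619168), np.float64(1.5595309926190906)])
mid [ 0.47358704 -0.09153363  0.05229301] axis [ 0.03527164 -0.00251828  0.06106349] 0.07056330207230802
[ 0.   7.6 89.5]
[ 0.  -0.5 89.8]
[ 0.  27.8 -9. ]
[ -0.  -27.1 -10.8]
[ 0.  26.1  2.3]
[ -0.  -27.4   3. ]
[ -0.  -30.9  55.7]
[-0.  31.6 57.4]
[ 0.49400288 -0.0933557   0.09624893]
[[ 0.43860567 -0.12010505  0.012     ]
 [ 0.44437317 -0.05194415  0.012     ]
 [ 0.53637411 -0.06049503  0.012     ]]
```

Run:
```python
from h import *
U=uframe(-5.1,25); c=np.array([.494,-.0925,.095])
plan(toolR(U),c-.01*U[:,2])
```

```text
dr(tool now) [ 0.03 -0.03 -0.13]  linear after turn [  2.6   5.1 130.1]  linear in current axes [  2.6   5.  130.1]
```

```bash
python3 -m handwheel '{"linear":[[2.6,5,0],[0,0,35],[0,0,35],[0,0,0]],"dr":[[0,0,0],[0,0,0],[0,0,0],[0,0,0]],"gripper":[85,85,85,85]}'
python3 - <<'E'
from h import *
w=snap("wrist","w4"); s=snap("side","s4"); crop(s,230,60,370,240,3.3,"s4c")
E
```

```text
time: 5.45
ee_pos: [0.5147, -0.0919, 0.1407]
ee_rot: [-0.115, -2.702, -0.027]
contact_force: [0.2, 0.2, 1.5]
finger_gap: 0.991
```

View pics/w4.png

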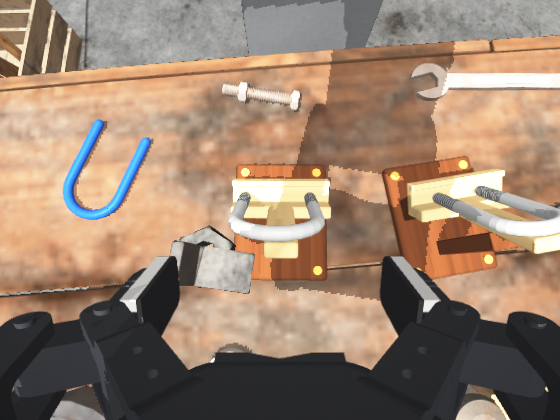

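View pics/s4c.png

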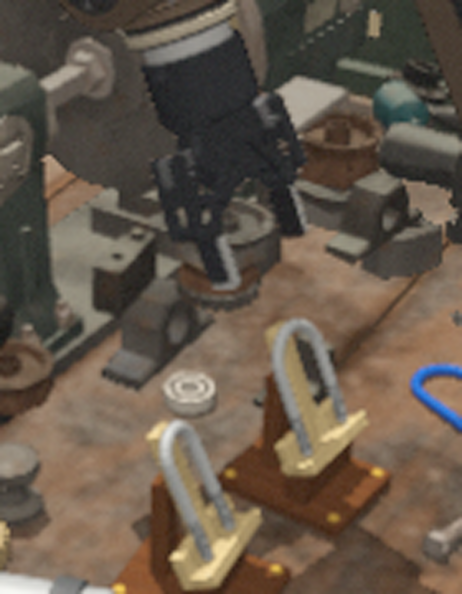

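Run:
```python
from h import *
s=load("s4"); o=robot.get_obs(); print(o["ee_pos"])
Rm=R.from_rotvec(o["ee_rot"]).as_matrix()
for a in ([0,0,0],[0,.043,-.013],[0,-.043,-.013]): print(a,proj(s,o["ee_pos"]+Rm@np.array(a)))
U=uframe(-5.1,25); c=np.array([.494,-.0925,.095])
for k in (-.0485,0,.0485): print(k,proj(s,c+k*U[:,2]))
w=load("w4")
print(proj(w,o["ee_pos"]+Rm@np.array([0,0,0])), proj(w,c+.044*U[:,2]))
```

```text
[ 0.51658167 -0.09279119  0.14248906]
[0, 0, 0] [[315.02260549 155.93358453]]
[0, 0.043, -0.013] [[303.76629939 158.78901072]]
[0, -0.043, -0.013] [[322.49345768 143.70017242]]
-0.0485 [[327.99949957 192.32010168]]
0 [[322.10371587 174.97329408]]
0.0485 [[316.02365872 157.13396402]]
[[280.29301587 240.58641634]] [[277.23598693 234.61035535]]
```

Run:
```python
from h import *
s=snap("side","s5");w=snap("wrist","w5"); o=robot.get_obs(); print(o["ee_pos"],o["finger_gap"])
crop(s,280,90,350,210,5,"s5c"); crop(w,100,220,460,350,2,"w5c")
Rm=R.from_rotvec(o["ee_rot"]).as_matrix()
for k in (0,-.013,-.03,-.04): print(k,[proj(w,o["ee_pos"]+Rm@np.array([x,.043,k])).round(0) for x in (-.011,.011)],[proj(s,o["ee_pos"]+Rm@np.array([0,y,k])).round(0) for y in (-.043,.043)])
```

```text
[ 0.5167059  -0.09325334  0.14260569] 0.9935023162730462
0 [array([[359., 256.]]), array([[361., 218.]])] [array([[324., 148.]]), array([[306., 164.]])]
-0.013 [array([[364., 266.]]), array([[367., 225.]])] [array([[323., 144.]]), array([[304., 159.]])]
-0.03 [array([[373., 281.]]), array([[376., 237.]])] [array([[320., 137.]]), array([[302., 152.]])]
-0.04 [array([[379., 292.]]), array([[383., 245.]])] [array([[319., 134.]]), array([[300., 148.]])]
```

View pics/s5c.png

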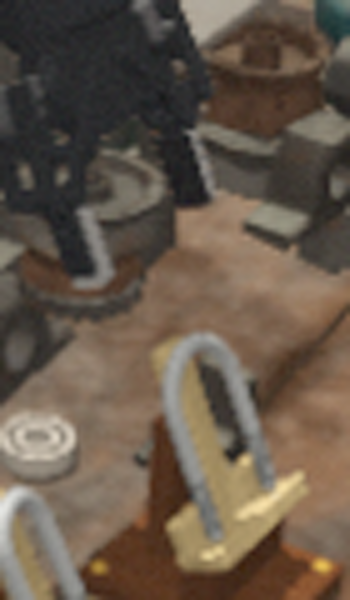

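View pics/w5c.png

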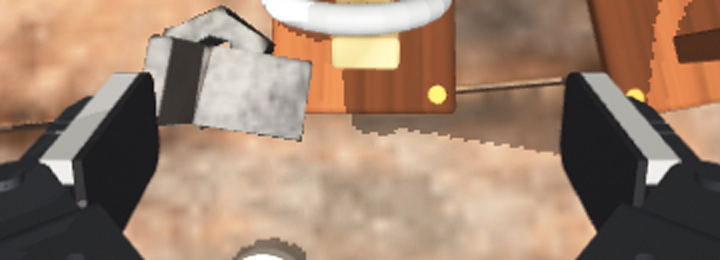

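```bash
python3 -m handwheel '{"linear":[[0,0,0],[0,0,0],[0,0,0],[0,0,0]],"dr":[[0,0,0],[0,0,0],[0,0,0],[0,0,0]],"gripper":[62,62,62,62]}'
python3 - <<'E'
from h import *
s=snap("side","s6");w=snap("wrist","w6"); o=robot.get_obs(); print(o["ee_pos"],o["finger_gap"])
crop(s,280,90,350,210,5,"s6c"); crop(w,100,200,460,350,2.2,"w6c")
E
```

```text
time: 6.15
ee_pos: [0.5155, -0.0936, 0.1413]
ee_rot: [-0.116, -2.704, -0.026]
contact_force: [0.2, -0.4, -0.9]
finger_gap: 0.725
[ 0.51546633 -0.09356172  0.14129198] 0.7261951286815055
```

View pics/s6c.png

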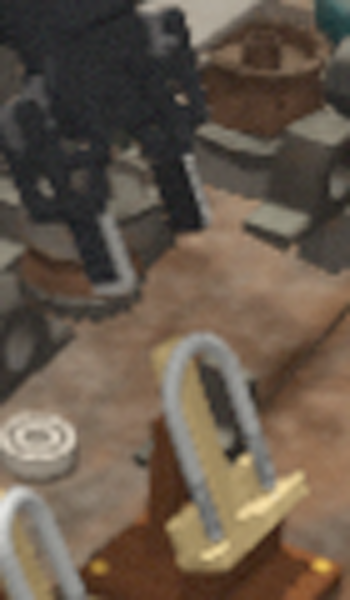

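View pics/w6c.png

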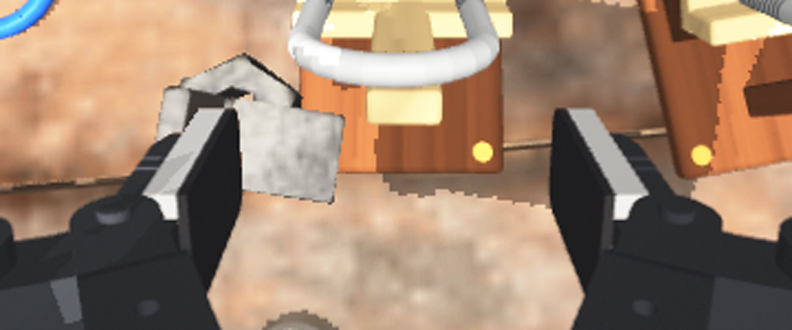

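```bash
python3 -m handwheel '{"linear":[[0,0,10],[0,0,10],[0,0,5],[0,0,5],[0,0,15],[0,0,15],[0,0,15],[0,0,0]],"dr":[[0,0,0],[0,0,0],[0,0,0],[0,0,0],[0,0,0],[0,0,0],[0,0,0],[0,0,0]],"gripper":[85,85,85,85,85,85,85,85]}'
python3 - <<'E'
from h import *
w=snap("wrist","w7"); s=snap("side","s7"); crop(s,280,90,350,210,5,"s7c");
E
```

```text
time: 7.25
ee_pos: [0.483, -0.0906, 0.0723]
ee_rot: [-0.116, -2.702, -0.027]
contact_force: [-0.5, -0.4, 0.4]
finger_gap: 0.997
```

View pics/w7.png

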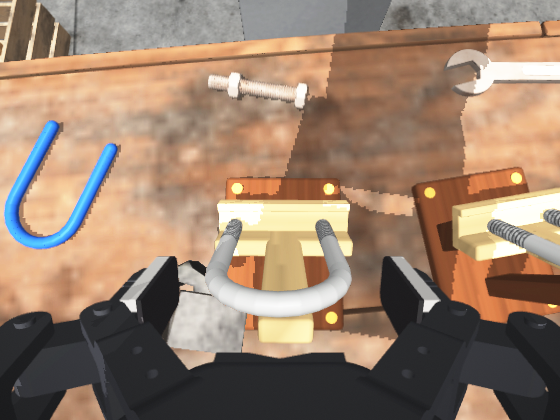

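View pics/s7c.png

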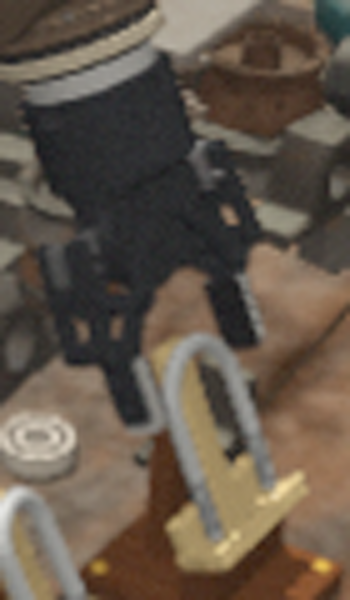

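Run:
```python
from h import *
w=load("w7"); o=robot.get_obs(); Rm=R.from_rotvec(o["ee_rot"]).as_matrix(); print(o["ee_pos"])
U=uframe(-5.1,25); c=np.array([.494,-.0925,.095])
for k in (.044,-.0485): print(k,(Rm.T@(c+k*U[:,2]-o["ee_pos"])*1000).round(1),proj(w,c+k*U[:,2]))
for y in(-.0265,.0265): print(proj(w,c+y*U[:,1]-.045*U[:,2]))
for y in(-.0265,.0265): print(proj(w,c+y*U[:,1]-.005*U[:,2]))
crop(w,200,190,370,350,4,"w7c")
```

```text
[ 0.48412642 -0.09083706  0.07328572]
0.044 [  0.   -0.8 -67.9] [[279.99687667 307.11557193]]
-0.0485 [ 0.2 -0.8 24.6] [[279.88136846 224.77309067]]
[[235.93662935 226.50705953]]
[[323.83481169 226.64496701]]
[[225.77930584 252.39719251]]
[[334.0667363  252.56979233]]
```

View pics/w7c.png

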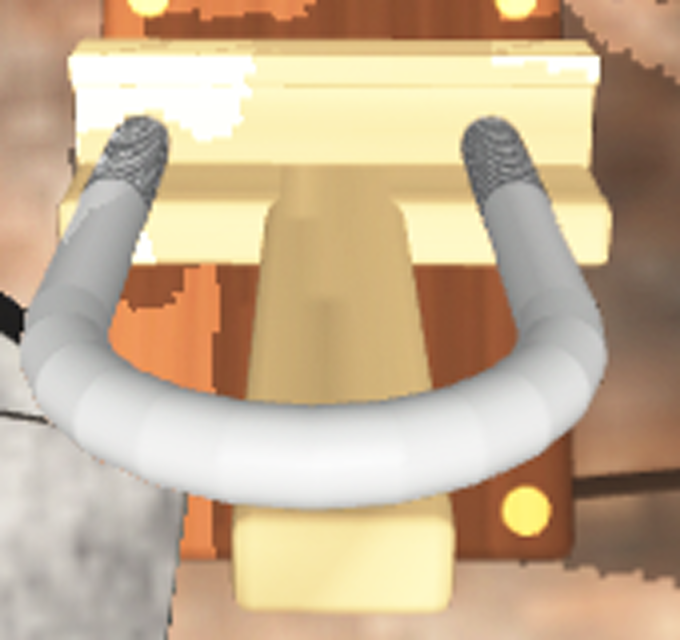

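```bash
python3 -m handwheel '{"linear":[[1,-1.2,6],[0,0,6],[0,0,6],[0,0,0]],"dr":[[0,0,0],[0,0,0],[0,0,0],[0,0,0]],"gripper":[85,85,85,85]}'
python3 - <<'E'
from h import *
w=snap("wrist","w8"); s=snap("side","s8"); crop(s,280,90,350,210,5,"s8c");
E
```

```text
time: 7.85
ee_pos: [0.475, -0.0912, 0.057]
ee_rot: [-0.116, -2.704, -0.027]
contact_force: [-0.0, -0.3, -0.1]
finger_gap: 0.994
```

View pics/w8.png

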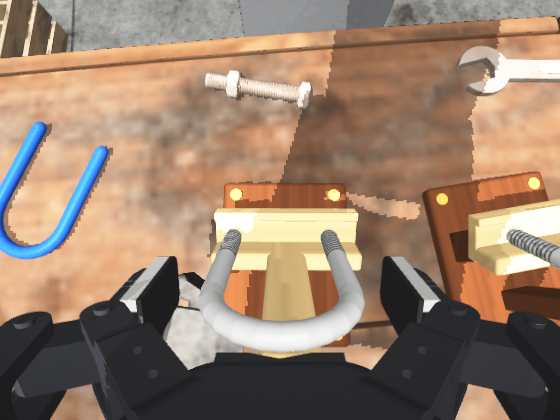

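View pics/s8c.png

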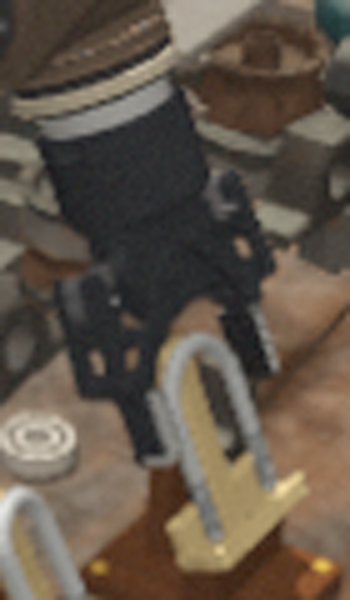

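```bash
python3 -m handwheel '{"linear":[[0,0,0],[0,0,0],[0,0,0],[0,0,0],[0,0,0],[0,0,0]],"dr":[[0,0,0],[0,0,0],[0,0,0],[0,0,0],[0,0,0],[0,0,0]],"gripper":[50,50,50,50,50,50]}'
python3 - <<'E'
from h import *
w=snap("wrist","w9");
E
```

```text
time: 8.7
ee_pos: [0.4758, -0.0916, 0.0579]
ee_rot: [-0.116, -2.705, -0.025]
contact_force: [1.5, -2.6, 5.6]
finger_gap: 0.702
```

View pics/w9.png

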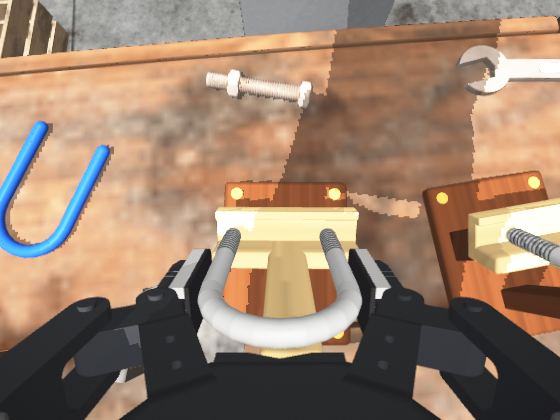

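```bash
python3 -m handwheel '{"linear":[[0,0,-5],[0,0,-12],[0,0,-15],[0,0,-15],[0,0,-15],[0,0,-15],[0,0,-15],[0,0,-15],[0,0,-15],[0,0,-13],[0,0,-5],[0,0,0]],"dr":[[0,0,0],[0,0,0],[0,0,0],[0,0,0],[0,0,0],[0,0,0],[0,0,0],[0,0,0],[0,0,0],[0,0,0],[0,0,0],[0,0,0]],"gripper":[50,50,50,50,50,50,50,50,50,50,50,50]}'
python3 - <<'E'
from h import *
w=snap("wrist","w10"); crop(w,170,190,390,370,3.4,"w10c")
s=snap("side","s10"); crop(s,260,40,370,220,3.3,"s10c")
E
```

```text
time: 10.25
ee_pos: [0.5342, -0.0964, 0.1844]
ee_rot: [-0.116, -2.704, -0.026]
contact_force: [0.5, 0.6, -2.3]
finger_gap: 0.699
```

View pics/w10c.png

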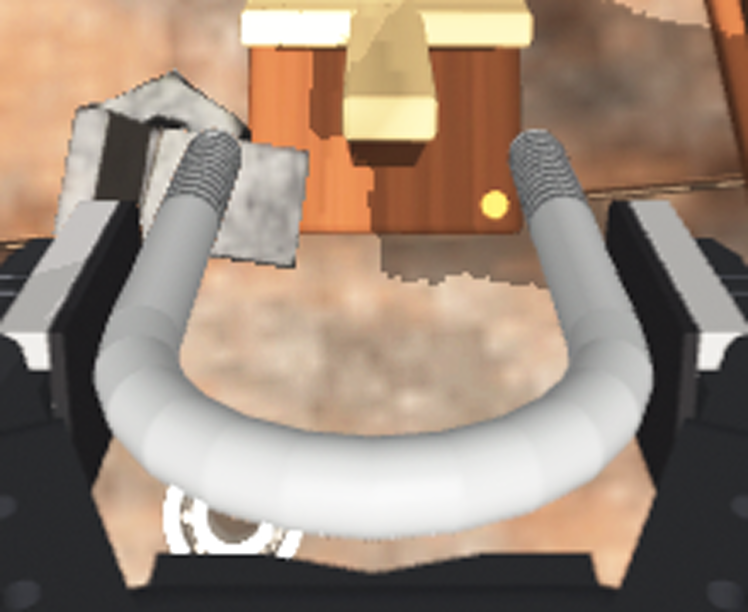

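View pics/s10c.png

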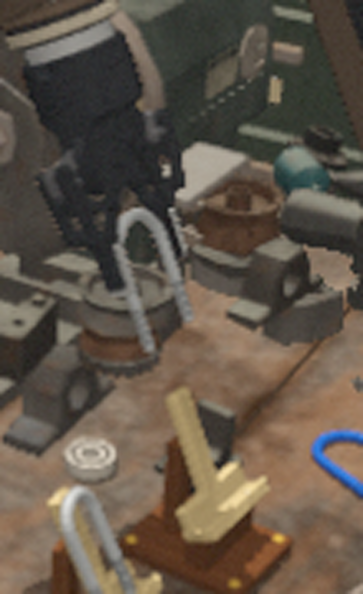

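Run:
```python
from h import *
Rt=toolR(uframe(17.8,0)); o=robot.get_obs()
e=np.array([.0005,.001,.005])
plan(Rt,np.array([.5615,.2485,.190])-Rt@e)
```

```text
dr(tool now) [  4.99 -24.64 -22.35]  linear after turn [-132.2  318.9  -11. ]  linear in current axes [  5.7 345.2  -9.3]
```

```bash
python3 -m handwheel '{"linear":[[0,0,0],[0,0,0],[0,0,0],[0,0,0],[0,0,-20],[0,0,-20],[-10,25,0],[-20,50,0],[-20,50,0],[-20,50,0],[-20,50,0],[-20,50,0]],"dr":[[1.25,-6.16,-5.59],[1.25,-6.16,-5.59],[1.25,-6.16,-5.59],[1.24,-6.16,-5.58],[0,0,0],[0,0,0],[0,0,0],[0,0,0],[0,0,0],[0,0,0],[0,0,0],[0,0,0]],"gripper":[50,50,50,50,50,50,50,50,50,50,50,50]}'
python3 -m handwheel '{"linear":[[-17,35,0],[-5,9,0],[0,0,0],[0,0,0]],"dr":[[0,0,0],[0,0,0],[0,0,0],[0,0,0]],"gripper":[50,50,50,50]}'
python3 - <<'E'
from h import *
w=snap("wrist","w11"); crop(w,170,80,390,370,2,"w11c"); crop(w,210,90,350,240,4,"w11d")
Rt=toolR(uframe(17.8,0)); e=np.array([.0005,.001,.005])
plan(Rt,np.array([.5615,.2485,.190])-Rt@e)
E
```

```text
time: 11.85
ee_pos: [0.5543, 0.2008, 0.2239]
ee_rot: [0.486, -3.104, 0.001]
contact_force: [2.4, -0.8, -2.0]
finger_gap: 0.702
time: 12.35
ee_pos: [0.5622, 0.2465, 0.2242]
ee_rot: [-0.484, 3.104, -0.001]
contact_force: [0.1, 0.8, -0.8]
finger_gap: 0.706
dr(tool now) [-0.03  0.03 -0.08]  linear after turn [-0.3  1.2 29.3]  linear in current axes [-0.3  1.2 29.3]
```

View pics/w11.png

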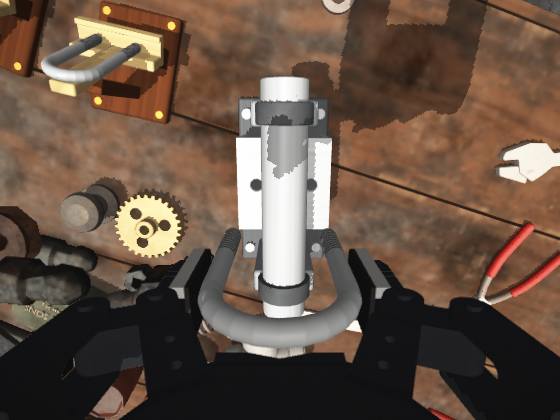

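View pics/w11d.png

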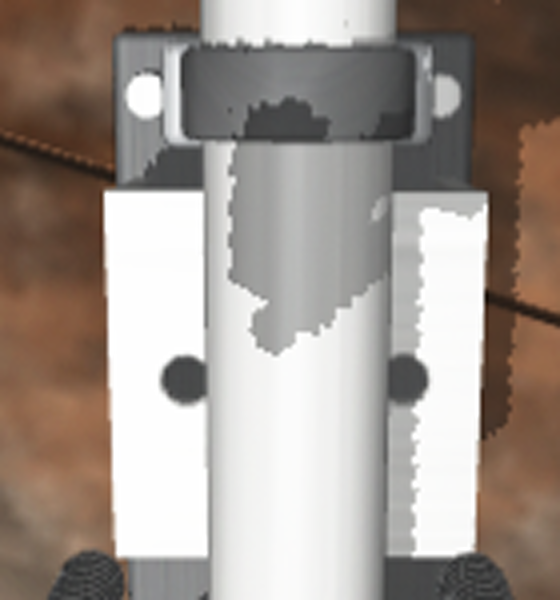

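Run:
```python
from h import *
w=load("w11"); o=robot.get_obs(); 
h=onz(w,[(210+184/4-.4,184.5),(210+405/4-.4,184.5)],.075); print(h,h.mean(0),np.linalg.norm(h[0]-h[1]))
Tt=w["T"]@np.linalg.inv(np.array(optics.camera("wrist")["tool_from_camera"]))
print("hole mid in tool mm",(np.linalg.inv(Tt)@np.r_[h.mean(0),1])[:3]*1000)
crop(w,195,215,365,350,4.5,"w11e")
```

```text
[[0.56988004 0.22296788 0.075     ]
 [0.55360131 0.27403301 0.075     ]] [0.56174068 0.24850044 0.075     ] 0.05359705727395919
hole mid in tool mm [-9.06597356e-02  2.15714647e+00  1.49186173e+02]
```

View pics/w11e.png

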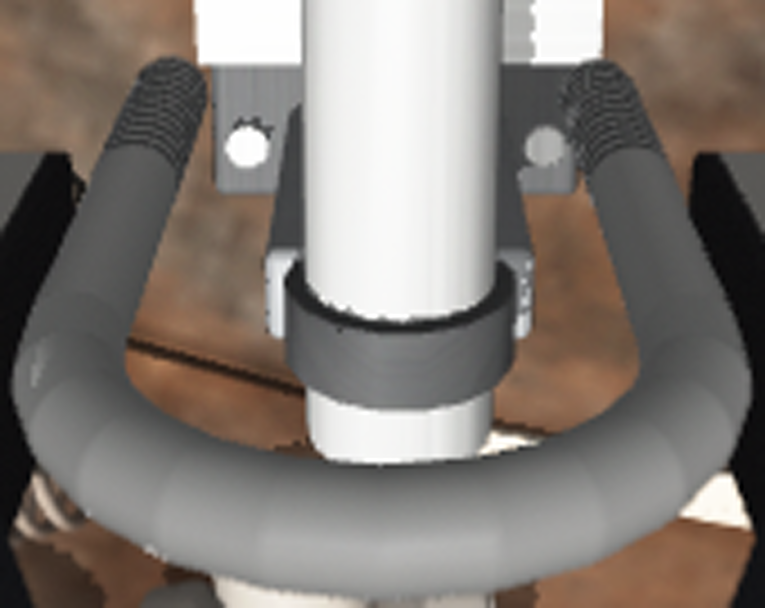

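```bash
python3 -m handwheel '{"linear":[[-0.5,1.1,0],[0,0,20],[0,0,20],[0,0,20],[0,0,15],[0,0,0],[0,0,0]],"dr":[[0,1,0],[0,0,0],[0,0,0],[0,0,0],[0,0,0],[0,0,0],[0,0,0]],"gripper":[50,50,50,50,50,50,50]}'
python3 - <<'E'
from h import *
w=snap("wrist","w12"); crop(w,195,130,365,350,2.7,"w12c"); crop(w,215,190,345,260,6,"w12d")
E
```

```text
time: 13.32
ee_pos: [0.5617, 0.2485, 0.15]
ee_rot: [0.483, -3.088, 0.005]
contact_force: [-0.0, 0.1, -0.7]
finger_gap: 0.699
```

View pics/w12c.png

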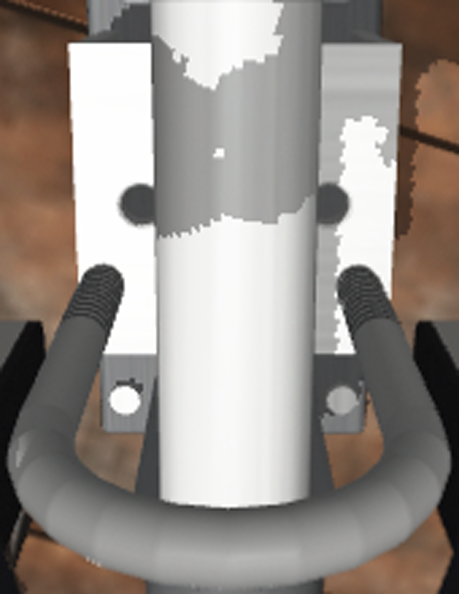

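View pics/w12d.png

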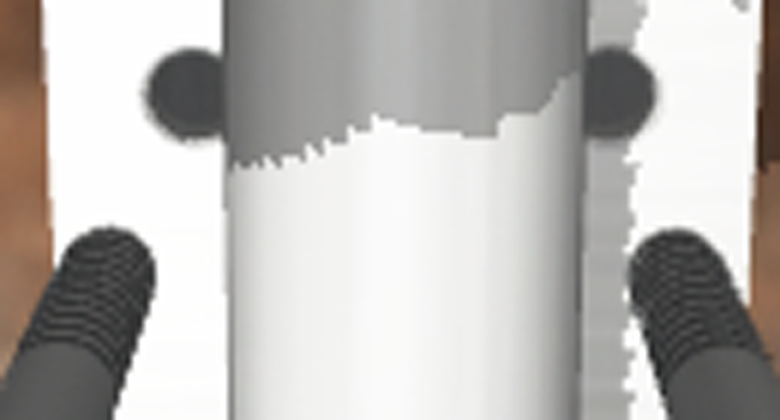

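```bash
python3 -m handwheel '{"linear":[[-0.3,1.1,0],[-0.2,0,10],[-0.2,0,10],[0,0,0],[0,0,0]],"dr":[[0,0,0],[0,0,0],[0,0,0],[0,0,0],[0,0,0]],"gripper":[50,50,50,50,50]}'
python3 - <<'E'
from h import *
w=snap("wrist","w13"); crop(w,215,170,345,290,6,"w13d")
o=robot.get_obs(); print(R.from_rotvec(o["ee_rot"]).as_matrix().round(4), robot.get_obs()["ee_pos"])
s=snap("side","s13"); crop(s,150,140,290,300,3.7,"s13c")
E
```

```text
time: 14.0
ee_pos: [0.5613, 0.2497, 0.1292]
ee_rot: [0.483, -3.087, 0.005]
contact_force: [-0.0, -0.4, -2.3]
finger_gap: 0.697
[[-9.520e-01 -3.057e-01 -1.560e-02]
 [-3.056e-01  9.521e-01 -5.500e-03]
 [ 1.650e-02 -5.000e-04 -9.999e-01]] [0.56142463 0.2496594  0.12938443]
```

View pics/w13d.png

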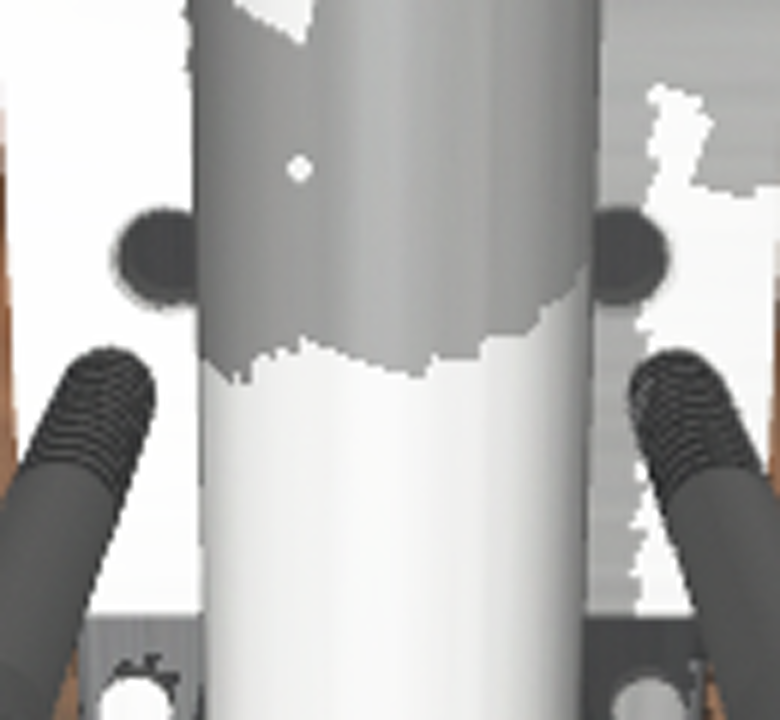

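View pics/s13c.png

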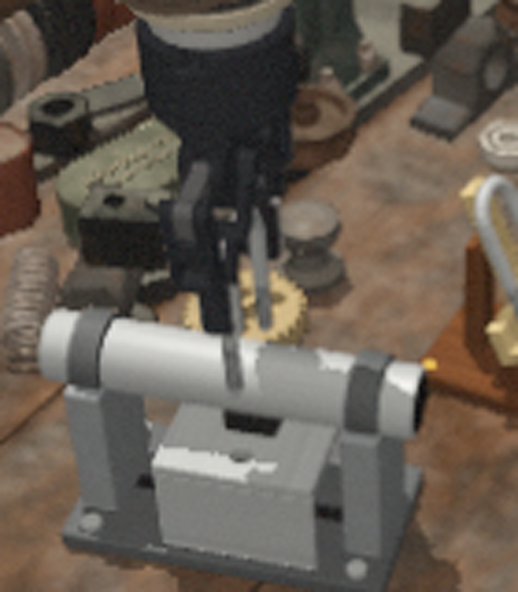

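```bash
python3 -m handwheel '{"linear":[[-0.5,0,8],[-0.2,0,8],[-0.1,0,8],[-0.1,0,8],[0,0,0],[0,0,0]],"dr":[[0,0,0],[0,0,0],[0,0,0],[0,0,0],[0,0,0],[0,0,0]],"gripper":[50,50,50,50,50,50]}'
python3 - <<'E'
from h import *
w=snap("wrist","w14"); crop(w,215,190,345,290,6,"w14d")
s=snap("side","s14"); crop(s,150,160,290,300,3.7,"s14c")
E
```

```text
time: 14.85
ee_pos: [0.5618, 0.2498, 0.0974]
ee_rot: [0.483, -3.088, 0.005]
contact_force: [-0.3, 0.2, -2.7]
finger_gap: 0.703
```

View pics/w14d.png

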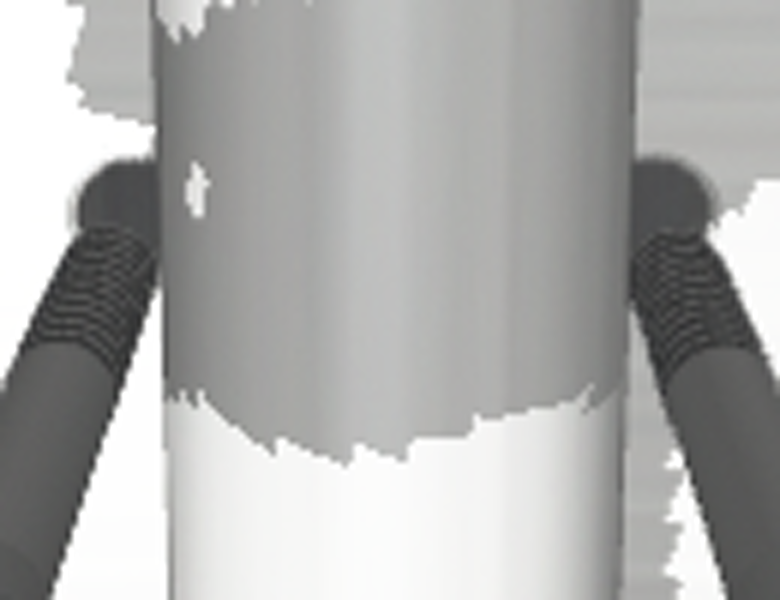

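View pics/s14c.png

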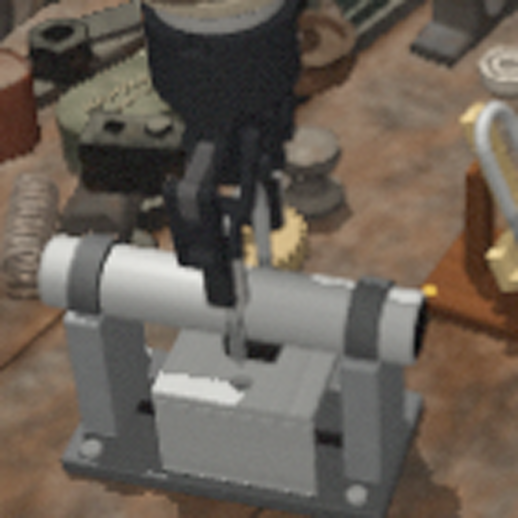

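```bash
python3 -m handwheel '{"linear":[[0.4,0.2,0],[-0.1,0,4],[0,0,4],[-0.1,0,4],[0,0,2],[0,0,2],[0,0,0]],"dr":[[0,0,0],[0,0,0],[0,0,0],[0,0,0],[0,0,0],[0,0,0],[0,0,0]],"gripper":[50,50,50,50,50,50,50]}'
python3 - <<'E'
from h import *
w=snap("wrist","w15"); crop(w,215,190,345,290,6,"w15d")
s=snap("side","s15"); crop(s,150,160,290,300,3.7,"s15c")
E
```

```text
time: 15.82
ee_pos: [0.5611, 0.2498, 0.0812]
ee_rot: [0.483, -3.087, 0.005]
contact_force: [-0.2, 0.1, -2.2]
finger_gap: 0.704
```

View pics/w15d.png

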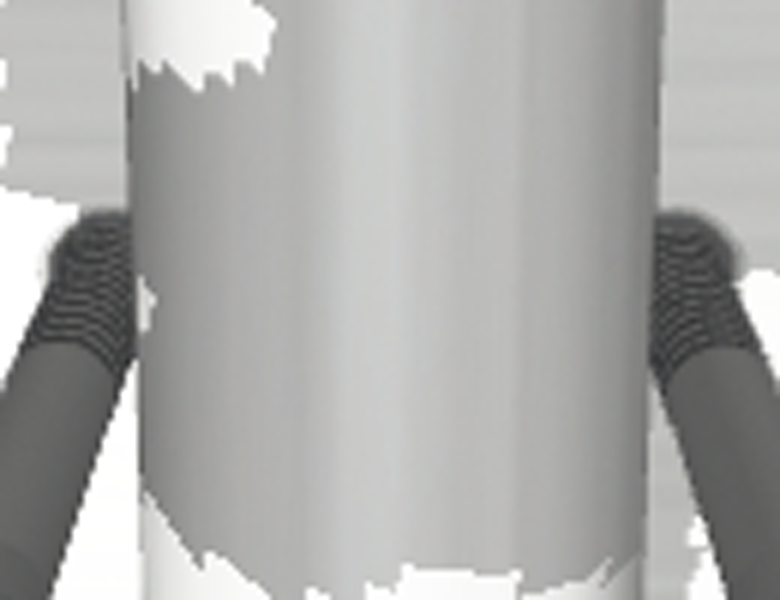

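View pics/s15c.png

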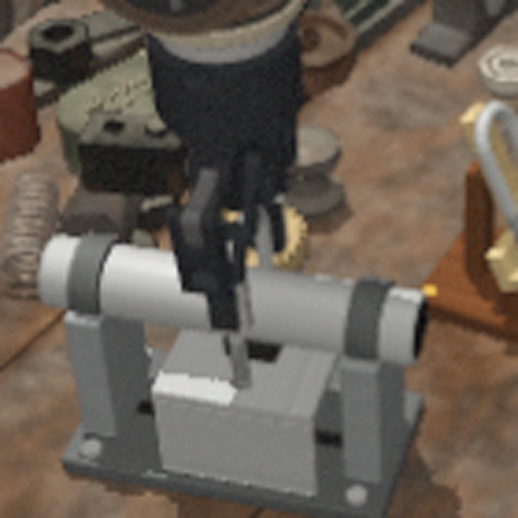

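```bash
python3 -m handwheel '{"linear":[[0,0,3],[-0.1,0,3],[0,0,3],[-0.1,0,3],[0,0,0]],"dr":[[0,0,0],[0,0,0],[0,0,0],[0,0,0],[0,0,0]],"gripper":[50,50,50,50,50]}'
python3 - <<'E'
from h import *
w=snap("wrist","w16"); crop(w,195,190,365,370,3.3,"w16d")
s=snap("side","s16"); crop(s,150,160,290,300,3.7,"s16c")
E
```

```text
time: 16.55
ee_pos: [0.561, 0.2497, 0.0689]
ee_rot: [0.483, -3.087, 0.005]
contact_force: [0.3, -0.9, -2.0]
finger_gap: 0.698
```

View pics/w16d.png

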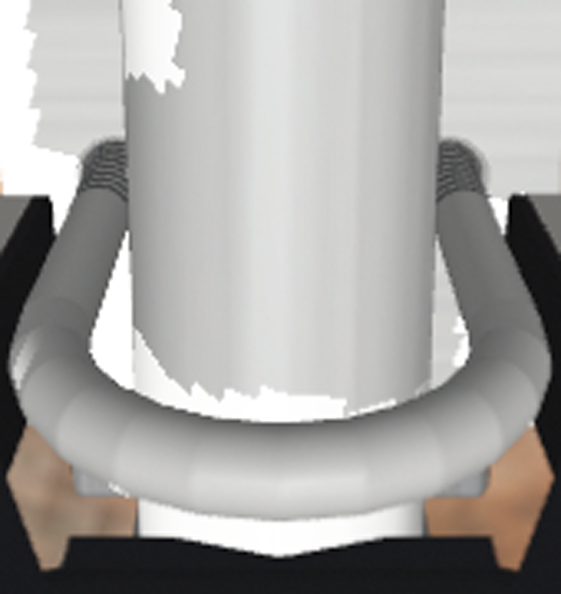

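View pics/s16c.png

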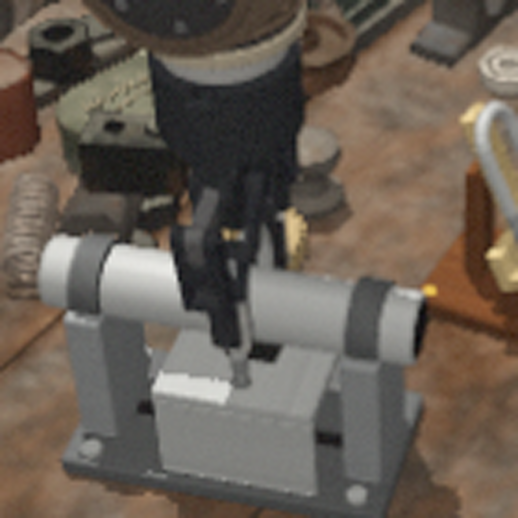

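```bash
python3 -m handwheel '{"linear":[[0,0,3],[-0.1,0,3],[0,0,3],[-0.1,0,3],[0,0,1.5],[0,0,0]],"dr":[[0,0,0],[0,0,0],[0,0,0],[0,0,0],[0,0,0],[0,0,0]],"gripper":[50,50,50,50,50,50]}'
```

```text
time: 17.4
ee_pos: [0.5611, 0.2497, 0.0557]
ee_rot: [0.483, -3.087, 0.005]
contact_force: [-0.0, 0.2, -1.2]
finger_gap: 0.699
```

```bash
python3 -m handwheel '{"linear":[[0,0,1],[0,0,1],[0,0,0]],"dr":[[0,0,0],[0,0,0],[0,0,0]],"gripper":[50,50,50]}'
```

```text
time: 17.77
ee_pos: [0.5611, 0.2497, 0.0537]
ee_rot: [0.483, -3.087, 0.005]
contact_force: [0.2, 0.1, -1.7]
finger_gap: 0.699
```

```bash
python3 -m handwheel '{"linear":[[0,0,1],[0,0,0],[0,0,1],[0,0,0]],"dr":[[0,0,0],[0,0,0],[0,0,0],[0,0,0]],"gripper":[50,50,50,50]}'
python3 - <<'E'
from h import *
w=snap("wrist","w17"); crop(w,195,190,365,370,3.3,"w17d")
s=snap("side","s17"); crop(s,150,160,290,300,3.7,"s17c")
E
```

```text
time: 18.27
ee_pos: [0.561, 0.2497, 0.0517]
ee_rot: [0.483, -3.087, 0.005]
contact_force: [-0.4, -0.4, -1.8]
finger_gap: 0.703
```

View pics/w17d.png

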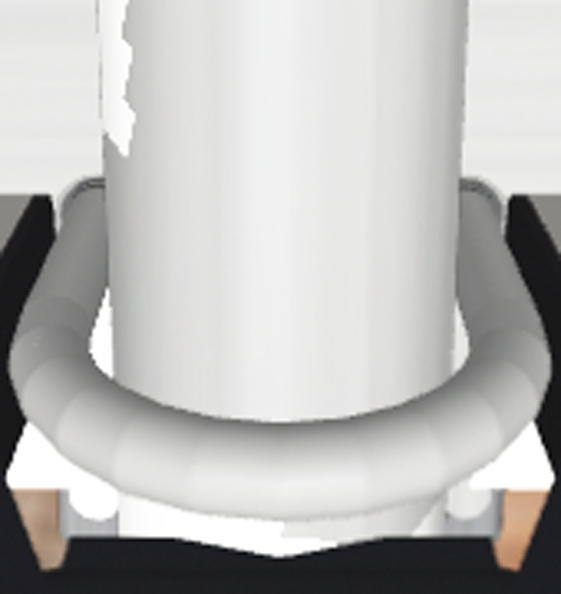

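View pics/s17c.png

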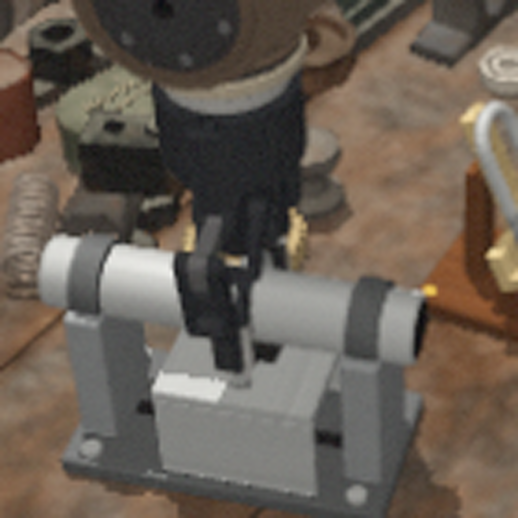

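```bash
python3 -m handwheel '{"linear":[[0,0,1],[0,0,0]],"dr":[[0,0,0],[0,0,0]],"gripper":[50,50]}'; python3 -m handwheel '{"linear":[[0,0,1],[0,0,0]],"dr":[[0,0,0],[0,0,0]],"gripper":[50,50]}'
```

```text
time: 18.62
ee_pos: [0.561, 0.2497, 0.0507]
ee_rot: [0.483, -3.087, 0.005]
contact_force: [-0.8, -0.2, -0.9]
finger_gap: 0.704
time: 18.88
ee_pos: [0.5613, 0.2498, 0.0503]
ee_rot: [0.484, -3.088, 0.005]
contact_force: [-1.6, 0.4, 4.5]
finger_gap: 0.703
```

```bash
python3 -m handwheel '{"linear":[[0,0,1],[0,0,0]],"dr":[[0,0,0],[0,0,0]],"gripper":[50,50]}'
```

```text
time: 19.12
ee_pos: [0.5615, 0.2499, 0.0501]
ee_rot: [0.484, -3.089, 0.004]
contact_force: [-2.7, -1.1, 12.8]
finger_gap: 0.699
```

```bash
python3 -m handwheel '{"linear":[[0,0,-1],[0,0,0]],"dr":[[0,0,0],[0,0,0]],"gripper":[50,50]}'; python3 -m handwheel '{"linear":[[0,0,0],[0,0,0],[0,0,0],[0,0,0]],"dr":[[0,0,0],[0,0,0],[0,0,0],[0,0,0]],"gripper":[72,85,85,85]}'
python3 - <<'E'
from h import *
w=snap("wrist","w18"); crop(w,150,190,410,370,3,"w18d")
s=snap("side","s18"); crop(s,150,160,290,300,3.7,"s18c")
E
```

```text
time: 19.38
ee_pos: [0.5613, 0.2498, 0.0502]
ee_rot: [0.484, -3.088, 0.005]
contact_force: [-2.3, -1.4, 6.0]
finger_gap: 0.701
time: 19.88
ee_pos: [0.561, 0.2497, 0.0497]
ee_rot: [0.483, -3.087, 0.005]
contact_force: [0.4, 0.5, 0.5]
finger_gap: 0.997
```

View pics/w18d.png

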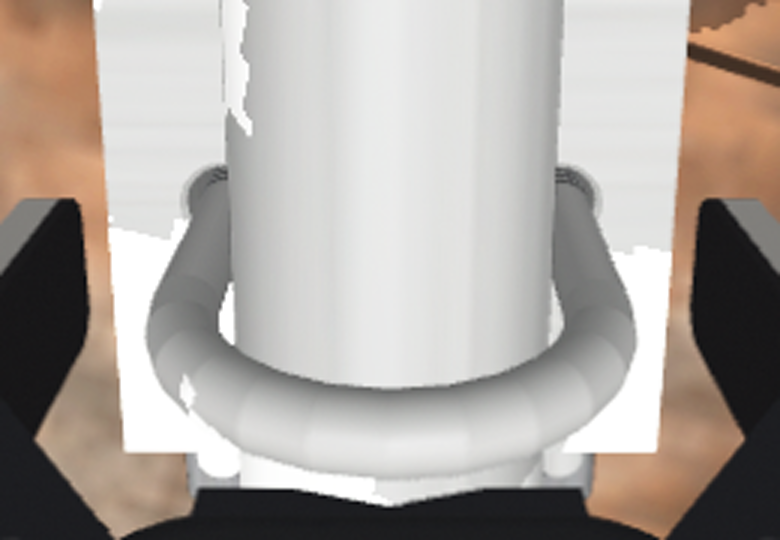

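View pics/s18c.png

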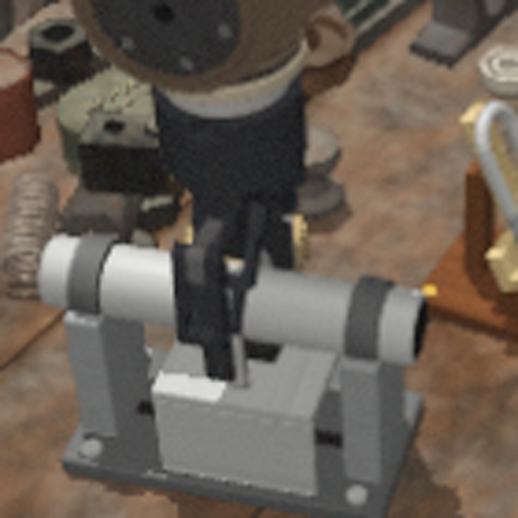

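```bash
python3 -m handwheel '{"linear":[[0,0,-8],[0,0,-15],[0,0,-20],[0,0,-30],[0,0,-30],[0,0,-30],[0,0,-20],[0,0,0],[0,0,0]],"dr":[[0,0,0],[0,0,0],[0,0,0],[0,0,0],[0,0,0],[0,0,0],[0,0,0],[0,0,0],[0,0,0]],"gripper":[85,85,85,85,85,85,85,85,85]}'
python3 - <<'E'
from h import *
w=snap("wrist","w19"); crop(w,210,150,350,330,3.2,"w19c")
s=snap("side","s19"); crop(s,150,160,290,300,4,"s19c")
U=uframe(17.8,0); m=np.array([.5615,.2485,.041])
# bow top expected z .138 ; silhouette checks
print("expected bow top side/wrist",proj(s,m+[0,0,.0925]),proj(w,m+[0,0,.0925]))
E
```

```text
time: 21.1
ee_pos: [0.5631, 0.2505, 0.2024]
ee_rot: [0.483, -3.087, 0.005]
contact_force: [-0.0, 0.5, -0.3]
finger_gap: 0.997
expected bow top side/wrist [[217.31021279 231.9820964 ]] [[279.54078055 204.63385889]]
```

View pics/w19.png

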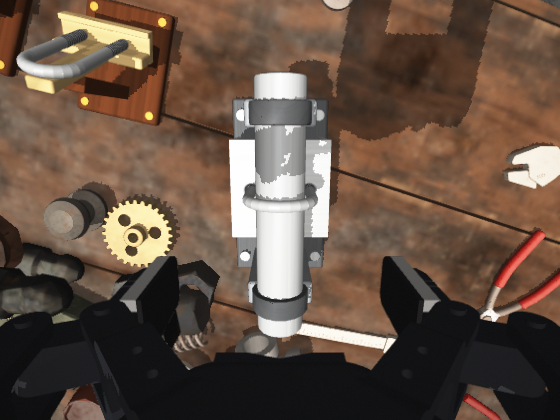

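View pics/s19c.png

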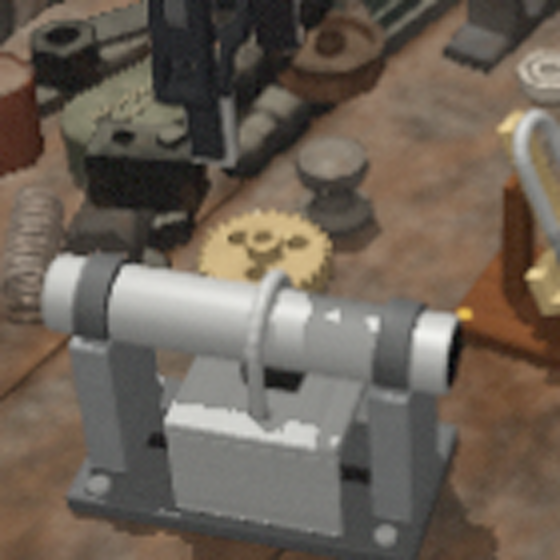

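View pics/w19c.png

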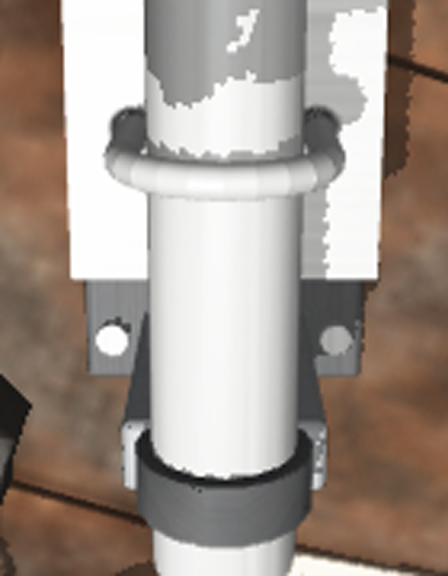

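View pics/s19.png

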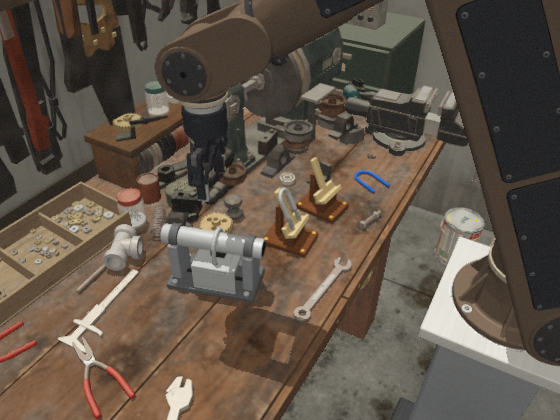

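```bash
python3 -c "
from station import robot
print(robot.close_job())"
```

```text
the job is handed in; nothing more can be done
None
```

The wide U-bolt is straddling the pipe with both legs down through the bracket holes. I let go, backed off about 150 mm and handed the job in at about 21 s of the 64 s. The narrow U-bolt, the spanner, the gear wheel and the blue look-alike were not touched.

**Picking it out:** the leg spacing measured about 54 mm on the right-hand rest and 37 mm on the other, so the right-hand one is the one that fits.

**Seating:** on the way down there was no contact force until the tool reached z ≈ 0.050 m. That matches the 0.051 m expected at home. I pressed to about 13 N, eased off, then opened the gripper.

**Last pictures:**
- The bow top is within about 1 px of its expected home position in the wrist view and within about 2 px in the side view.
- The legs are in the holes and the bolt looks upright. I estimated a lean of roughly 1° in the grip and corrected for it before insertion.

**One disagreement with the text:** both cameras showed the fingertips about 37 mm behind the reported TCP when gripping (about 40–45 mm when open), not at it. I set the grasp height from the pictures instead, and the grasp and the seating height then came out as expected.

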